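# Pack the printing caddy from behind the brush pot

## Robot

A 6-joint arm with a two-finger parallel gripper is mounted at the origin on the work surface. World frame = base frame: x ahead of the robot, y to its left, z up, the work surface at z = 0. Lengths are in m, angles in rad, forces in N, time in s.
With the tool pointing down it reaches from about 0.35 to 0.95 m from the base axis. Payload 17.4 kg.
Tool frame: the origin (TCP) lies on the centre line of the jaws, within the pads' length; the fingertips stand manip.finger_overhang ahead of it and the grasp point (between the pads) lies 5 mm behind it (manip.finger_overhang is the distance from the TCP to the fingertips, in m); z points along the fingers, y is the line along which they close (so a half turn about z gives the same grasp; the last joint's range is limited). The gripper opens to 93 mm and grips with 3 to 60 N. Pads are 15 mm wide; open, the fingers measure 128 mm over their backs; the gripper's body (75 mm by 188 mm) begins 65 mm behind the grasp point.
Start: joints at [1.179, 0.116, 1.442, -0, 1.584, -0.038], TCP at [0.234, 0.633, 0.194] pointing down, gripper open.
Joint ranges: [-2.83, 2.83], [-0.83, 2.19], [0.07, 2.5], [-1.14, 4.28], [0.01, 3], [-2.97, 2.97]. Speed limits (rad/s): [1.89, 1.89, 2.22, 3.14, 3.14, 3.14].

## Interface

Orientations are given as a unit quaternion [w, x, y, z].
In Python, from cell import manip gives the robot as it stands. The module is installed in compiled form; this text tells all that it offers.
- The arm moves only by the tool send_rows, never from a script. Its argument "deltas" is a list of rows, each a list of 3 entries, a list of its own where there are three numbers: the shift along the world's x, y, z in cm, then the turn, a rotation vector about the world's x, y, z in rad, then the opening, from 0 (shut) to 1 (fully open). In form: [[[tx, ty, tz], [rx, ry, rz], claw], ...]. A call has 1 to 12 rows; each row shifts and turns the commanded pose from where the row before left it; what a row does not reach is not made up. A row lasts 1/10 s, in which the tool goes at most 50 mm and 8.59 degrees, less where a joint would pass 70% of its speed; a pose out of reach is approached as far as the arm can. A call is refused whole if a number of a shift passes 5 or a number of a turn 0.15, either way. A call with a gripper value outside its range is refused whole. The fingers move at their own pace and stop on an object; "squeeze" is the grip in N (left out, the last holds). Time passes only in rows, so rows that do not move let the fingers close. It gives the time, the measured TCP pose, the force, the opening and the grip force at its end, in the units of the state.
- manip.state(): the state, without advancing time (a new reading comes with each control period).
- manip.read_camera(name): name is "scene" or "top" or "wrist"; returns the picture (384x512x3 uint8, red, green, blue); there is no depth.
- manip.camera_params(name): a dict with "fovy" (degrees; the focal length in pixels is half the picture's height over the tangent of half this angle, whatever the lens; pixels are square), "cx", "cy" (the principal point, pixels), "D" ([k1, k2, p1, p2, k3] as OpenCV has them; the pictures are not rectified), "origin" and "attitude" of the camera in the world; the wrist camera has in their place "hand_eye" (4x4, takes a point from camera to tool coordinates, whose origin is the TCP and whose axes are the flange's). Camera axes: x right, y down, z forward; pixel columns grow to the right and rows downward; lengths in m; the calibration is good to about 2 mm. A picture is of the moment at which its call begins: read the wrist's pose just before it. camera_params takes no time and is no camera call.
- manip.finish_job(): hands the job in; it is judged then, once.
The state is a dict: "time": time; "qpos": joint angles; "qd": joint speeds; "tau": joint torques, N m; "ee_pos": TCP position; "orientation": TCP orientation; "force": force on the tool from outside, world axes, zero at the start; "wrist_torque": the same for the moment, N m; "grip_width": finger opening in m; "grasp_force": force on a finger pad.
Only numpy, scipy, OpenCV 4.12 (cv2) and the standard library are available. Lean on these libraries where they do the work, as an engineer would, in place of code of your own. Each camera call takes 0.05 s, during which the arm holds its last target. There are 200 camera calls.

## Task

Pack the wooden two-cell caddy for a printing lesson. First lift the squeeze bottle and the brush pot, which stand in front, off the low plywood tray and stand both on the black draining mat, leaving the ink tin and the baren (the hand-rubbing disc with a bar handle) where they are; then, with bottle and pot waiting on the mat, set the ink tin flat in the caddy's smaller cell and the baren flat, handle up, in its larger cell. Finally put the bottle and the brush pot back on the tray, each standing just where it stood at the start, never tipping them over, and leave the soap jar, bowl and tape roll alone.

Things in the scene. Friction and masses are not known exactly. Their poses are not given: they have to be found in the camera images.
- bottle: white plastic squeeze bottle with a grey pointed nozzle, upright: round body 60 mm in diameter up to 118 mm high, then a cone to a neck 26 mm across, 155 mm high in all, about 0.3 kg. Stands on the plywood tray, on the side nearer the robot. Origin: centre of its underside; z up its axis
- brushpot: straight grey plastic pot with five short brushes standing in it (one rigid piece): 66 mm in diameter, rim 108 mm high, brushes up to 157 mm high and inside the rim's outline, about 0.3 kg. Stands on the plywood tray beside the bottle, which of the two is left or right varies. Origin: centre of its underside; z up its axis
- tin: low round steel ink tin, 56 mm in diameter, 44 mm high, about 0.2 kg, on the plywood tray behind the bottle and pot (side away from the robot). Origin: centre of its underside; z up
- baren: baren, a wooden rubbing disc 84 mm in diameter and 12 mm thick with a bar handle on top: 18 mm wide along its x, 66 mm long along its y, from 12 to 38 mm above the underside, about 0.15 kg. On the plywood tray beside the tin, handle lying roughly along the tray's long side (within 0.25 rad). Origin: centre of the disc's underside; z up
- rack: fixed plywood tray, 200 (its x) by 250 mm (its y), yaw within 0.2 rad of square; floor 8 mm above the counter, lip 6 mm wide rising another 8 mm all round. Bottle and pot stand about 43 mm to its -x side (nearer the robot), 60 mm either side of the middle; tin and baren about 43 mm to its +x side, 60 mm either side. Origin: centre of underside
- mat: fixed black rubber draining mat with thin grey ribs, 150 mm (its x) by 220 mm (its y), top 4 mm above the counter; turned up to 0.2 rad. Big enough for both pots side by side along its y. Origin: centre of its underside
- caddy: fixed shallow wooden caddy, 194 (its x) by 112 mm (its y), yaw within 0.2 rad of square; floor 5 mm above the counter, walls and divider 6 mm thick, 22 mm high from the counter. Two cells: smaller one, nearer the robot, 76 by 100 mm inside, centre x = -53 mm, y = 0; larger one, further off, 100 by 100 mm inside, centre x = +41 mm, y = 0. Only the larger takes the baren. Origin: centre of underside
- soap: bystander: clear soap jar with a white cap, 60 mm in diameter, 100 mm high, at the far side of the counter; leave alone. Origin: centre of its underside
- bowl: bystander: white bowl, 100 mm across, 45 mm high, at the far side of the counter; leave alone. Origin: centre of its underside
- tape: bystander: roll of paper tape lying flat, 76 mm across, 24 mm high, at the far side of the counter; leave alone. Origin: centre of its underside
Mind the look-alikes: they are no part of the job. What is shaped like the brushpot but blue or pink is not meant.

How it is judged:
By the outcome, as a careful person would: the job done as asked, in the order asked, and still so for the second after the job is handed in, with the robot touching nothing.
It also fails if it takes over 144 s, if anything falls off the work surface, if the arm or the gripper's body presses on something with over 40 N, if the wrist force passes 120 N, or if a joint passes its speed limit or range.

## Working session

There is one attempt and no reset: what is moved stays moved. The work goes in short steps, Python scripts to look and compute and a tool call to move; the robot and the scene stay as the last step left them, time stands still between calls to the robot, and variables do not carry over. Pictures are saved under pics/ and viewed, at most 14 in all, crops included, and the job is handed in when it is done.

Besides the shell and the picture viewer there is one more tool, called after ">>>" by a JSON object that holds its "fn" and its "kwargs", one argument or row to a line. send_rows: Moves the arm, as the interface text tells. Its arguments: {"type":"object","properties":{"deltas":{"type":"array"},"squeeze":{"type":"number"}},"required":["deltas"]}

```bash
mkdir -p pics; python3 - <<'E'
from cell import manip
import cv2
print(manip.finger_overhang, manip.state())
for n in ("scene","top","wrist"):
    print(n,manip.camera_params(n))
for n in ("scene","top"):
    im=manip.read_camera(n); cv2.imwrite(f"pics/{n}0.png",cv2.resize(im[:,:,::-1],(800,600),interpolation=cv2.INTER_CUBIC)); cv2.imwrite(f"{n}0raw.png",im[:,:,::-1])
E
```

```text
0.014 {'time': 0.0, 'qpos': array([ 1.17917774e+00,  1.16466297e-01,  1.44227387e+00, -7.77227084e-06,
        1.58400058e+00, -3.78091674e-02]), 'qd': array([-0.00119959, -0.00104037,  0.00053876, -0.00098554, -0.00078357,
       -0.0009107 ]), 'tau': array([-6.42771003e-03, -7.21254444e+01, -6.22608876e+01,  7.75508839e-02,
        2.39388936e-02,  7.97732525e-06]), 'ee_pos': array([0.23379506, 0.63296304, 0.19291313]), 'orientation': array([-1.18513592e-04,  1.75983459e-01,  9.84392956e-01, -5.61689702e-04]), 'force': array([-0.8122186 , -0.27560972, -0.45849656]), 'wrist_torque': array([ 0.01463113,  0.0029185 , -0.01862585]), 'grasp_force': 0.0, 'grip_width': 0.09269232897350753}
scene {'fovy': 47.137295881669466, 'cx': 255.4356350008168, 'cy': 189.94216257344107, 'D': array([-0.0082744,  0.       ,  0.       ,  0.       ,  0.       ]), 'origin': array([0.95152072, 0.53944012, 0.74480755]), 'attitude': array([-0.11652908,  0.27208262,  0.88955356, -0.34797483])}
top {'fovy': 52.4933327630699, 'cx': 257.33211965763445, 'cy': 195.1518245298408, 'D': array([-0.04059844,  0.        ,  0.        ,  0.        ,  0.        ]), 'origin': array([ 0.36818462, -0.00225122,  1.15346318]), 'attitude': array([-0.05928143,  0.70631531, -0.70319811,  0.05582843])}
wrist {'fovy': 64.60831656591226, 'cx': 257.83064881765864, 'cy': 192.19024671878736, 'D': array([0.01613492, 0.        , 0.        , 0.        , 0.        ]), 'hand_eye': array([[-6.96568497e-04, -9.64366408e-01, -2.64569359e-01,
         7.31669352e-02],
       [ 9.99999493e-01, -4.79474933e-04, -8.85131321e-04,
        -8.65409320e-04],
       [ 7.26736537e-04, -2.64569841e-01,  9.64366254e-01,
        -1.91046775e-01],
       [ 0.00000000e+00,  0.00000000e+00,  0.00000000e+00,
         1.00000000e+00]])}
```

View pics/top0.png

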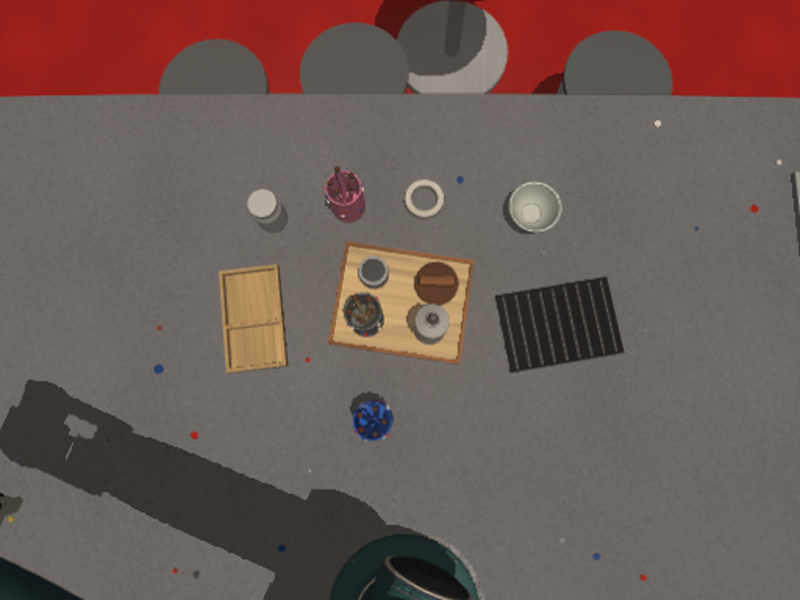

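View pics/scene0.png

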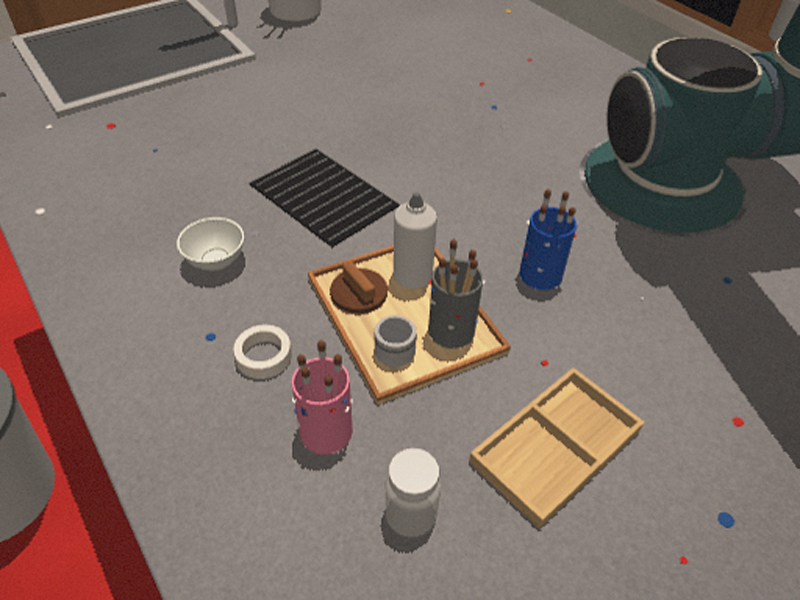

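```bash
cat > h.py <<'E'
import numpy as np, cv2
from scipy.spatial.transform import Rotation as R
from scipy.optimize import least_squares
def q2R(q): return R.from_quat([q[1],q[2],q[3],q[0]]).as_matrix()
def cam(p,state=None):
    f=192/np.tan(np.radians(p["fovy"])/2)
    K=np.array([[f,0,p["cx"]],[0,f,p["cy"]],[0,0,1.]])
    if "hand_eye" in p:
        T=np.eye(4);T[:3,:3]=q2R(state["orientation"]);T[:3,3]=state["ee_pos"];T=T@p["hand_eye"]
        return K,p["D"],T[:3,:3],T[:3,3]
    return K,p["D"],q2R(p["attitude"]),np.array(p["origin"])
def proj(c,P):
    K,D,Rm,o=c
    return cv2.projectPoints(np.atleast_2d(P).astype(float),cv2.Rodrigues(Rm.T)[0],-Rm.T@o,K,D)[0][:,0]
def at(c,px,z):
    K,D,Rm,o=c
    u=cv2.undistortPoints(np.array(px,float).reshape(-1,1,2),K,D)[:,0]
    d=np.c_[u,np.ones(len(u))]@Rm.T
    return o+d*((z-o[2])/d[:,2])[:,None]
def rect(w,h,z): return np.array([[w,h,z],[w,-h,z],[-w,-h,z],[-w,h,z]])*[.5,.5,1]
def place(p,P): # p=x,y,yaw
    c,s=np.cos(p[2]),np.sin(p[2]);P=np.atleast_2d(P)
    return np.c_[p[0]+c*P[:,0]-s*P[:,1],p[1]+s*P[:,0]+c*P[:,1],P[:,2]]
def fitrect(pts,w,h):
    m=pts[:,:2].mean(0)
    r=least_squares(lambda p:(place(p,rect(w,h,0))[:,:2]-pts[:,:2]).ravel(),[*m,0.])
    return r.x,np.abs(r.fun).max()
def circ(x,y,r,z,n=32):
    a=np.linspace(0,2*np.pi,n);return np.c_[x+r*np.cos(a),y+r*np.sin(a),0*a+z]
E
cat > m.py <<'E'
from h import *
from cell import manip
c=cam(manip.camera_params("top"));cs=cam(manip.camera_params("scene"))
S=.64
def P(l):return (np.array(l,float)+.5)*S-.5
o={}
# order: +x+y, +x-y, -x-y, -x+y  (up=+x,left=+y)
for n,l,w,h,z in [("mat",[(497,297),(606,278),(623,352),(512,371)],.15,.22,.004),("caddy",[(219,271),(277,265),(286,366),(228,371)],.194,.112,.022),("rack",[(347,243),(474,262),(461,362),(330,344)],.2,.25,.016)]:
    o[n],e=fitrect(at(c,P(l),z),w,h);print(n,o[n].round(4),"res",e.round(4))
for n,px,z in [("tin",(374,270),.052),("baren",(437,283),.02),("bottle",(433,320),.163),("brushpot",(364,311),.116)]:
    o[n]=at(c,P([px]),z)[0];print(n,o[n].round(4), (o[n][:2]-o["rack"][:2])@np.array([[np.cos(o["rack"][2]),-np.sin(o["rack"][2])],[np.sin(o["rack"][2]),np.cos(o["rack"][2])]]))
def draw(im,cc,k,off):
    def L(Q,col,cl=True):
        q=((proj(cc,Q)+.5-off)*k-.5)
        cv2.polylines(im,[np.round(q*8).astype(int).reshape(-1,1,2)],cl,col,1,cv2.LINE_AA,3)
    L(place(o["mat"],rect(.15,.22,.004)),(0,255,0));L(place(o["caddy"],rect(.194,.112,.022)),(0,255,0));L(place(o["rack"],rect(.2,.25,.016)),(0,255,0))
    L(place(o["caddy"],rect(.076,.1,.022)-[.053,0,0]),(255,0,0));L(place(o["caddy"],rect(.1,.1,.022)+[.041,0,0]),(255,0,0))
    for n,r,zs in [("tin",.028,(.008,.052)),("baren",.042,(.008,.02)),("bottle",.03,(.008,.126)),("brushpot",.033,(.008,.116))]:
        for z in zs:L(circ(*o[n][:2],r,z),(255,255,0))
    L(circ(*o["bottle"][:2],.013,.15),(255,255,0))
def crop(raw,cc,x0,y0,w,h,k,d=True):
    im=cv2.resize(raw[y0:y0+h,x0:x0+w],None,fx=k,fy=k,interpolation=cv2.INTER_CUBIC)
    if d:draw(im,cc,k,np.array([x0,y0]))
    return im
t=cv2.imread("top0raw.png");s=cv2.imread("scene0raw.png")
cv2.imwrite("pics/a_tray.png",crop(t,c,205,145,105,95,6))
a=crop(t,c,135,160,55,85,6);b=crop(t,c,310,170,95,75,5)
m=np.zeros((510,330+475,3),np.uint8);m[:,:330]=a;m[:375,330:]=b
cv2.imwrite("pics/a_cm.png",m[:,:800])
cv2.imwrite("pics/a_sc.png",crop(s,cs,155,95,265,198,3))
E
python3 m.py
```

```text
mat [ 0.5218 -0.2966  0.175 ] res 0.0036
caddy [0.5294 0.2864 0.1248] res 0.0026
rack [ 0.5613  0.0028 -0.1409] res 0.0035
tin [0.6152 0.0565 0.052 ] [0.04581937 0.0607288 ]
baren [ 0.5976 -0.0618  0.02  ] [ 0.04496922 -0.05886188]
bottle [ 0.5066 -0.0475  0.163 ] [-0.04709489 -0.05740994]
brushpot [0.5284 0.0694 0.116 ] [-0.04196941  0.06136344]
```

View pics/a_tray.png

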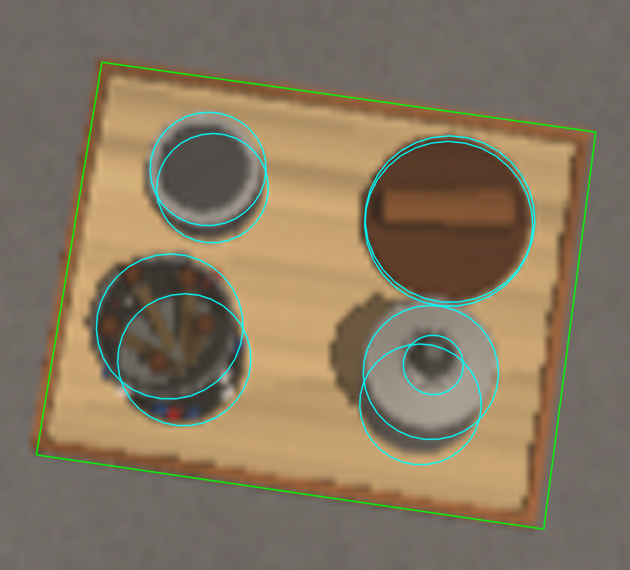

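View pics/a_cm.png

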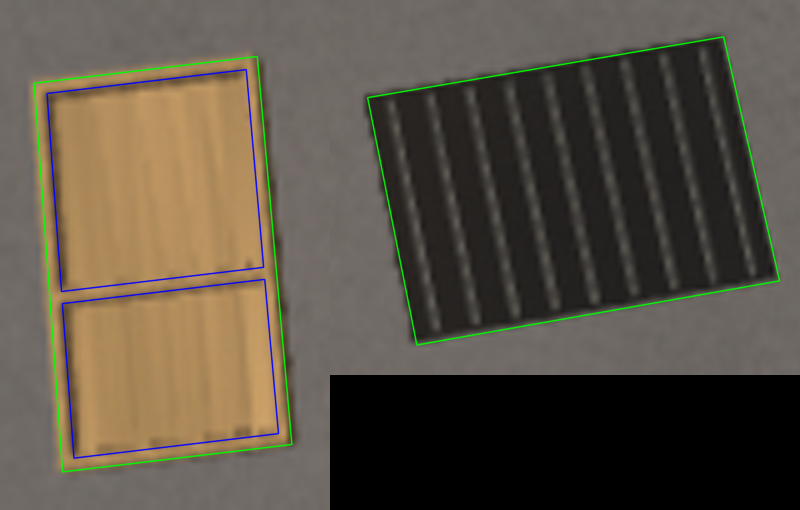

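View pics/a_sc.png

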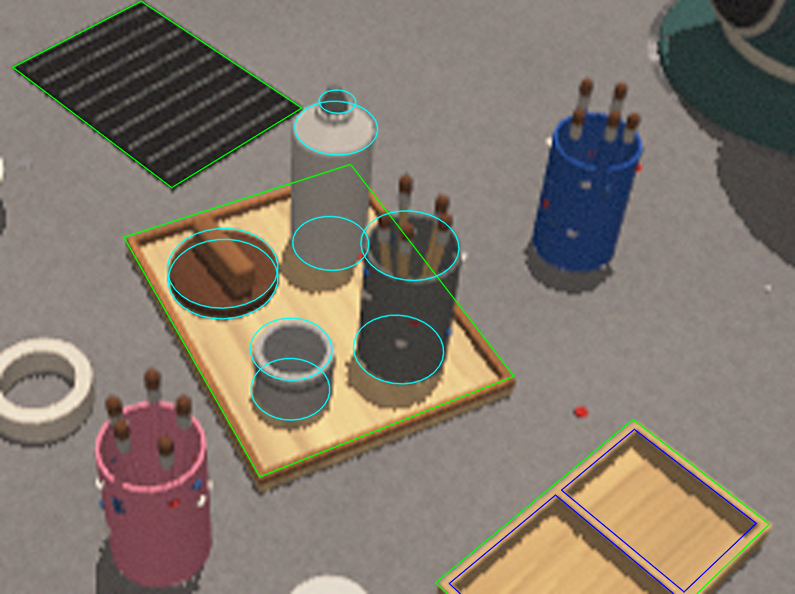

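>>> {"fn": "send_rows", "kwargs": {
  "deltas": [
    [[2,-4.2,1],[0,0,0],1],
    [[2,-4.2,1],[0,0,0],1],
    [[2,-4.2,1],[0,0,0],1],
    [[2,-4.2,1],[0,0,0],1],
    [[2,-4.2,1],[0,0,0],1],
    [[2,-4.2,1],[0,0,0],1],
    [[2,-4.2,1],[0,0,0],1],
    [[2,-4.2,1],[0,0,0],1],
    [[2,-4.2,1],[0,0,0],1],
    [[2,-4.2,1],[0,0,0],1],
    [[2,-4.2,1],[0,0,0],1],
    [[2,-4.2,1],[0,0,0],1]
  ]
}}

```text
time: 1.3
ee_pos: [0.4742, 0.1273, 0.314]
orientation: [0.0, 0.176, 0.984, 0.0]
force: [0.9, 1.2, 1.4]
grip_width: 0.0928
grasp_force: 0.0
```

>>> {"fn": "send_rows", "kwargs": {
  "deltas": [
    [[1,-3.2,0.5],[0,0,0],1],
    [[1,-3.2,0.5],[0,0,0],1],
    [[1,-3.2,0.5],[0,0,0],1],
    [[0,-3,0],[0,0,0],1],
    [[0,0,0],[0,0,0],1],
    [[0,0,0],[0,0,0],1]
  ]
}}

```text
time: 1.9
ee_pos: [0.5038, 0.0029, 0.3284]
orientation: [-0.0, 0.177, 0.984, 0.0]
force: [0.1, 0.3, -1.1]
grip_width: 0.0929
grasp_force: 0.0
```

```bash
python3 - <<'E'
from cell import manip
import cv2,pickle
s=manip.state();im=manip.read_camera("wrist")
pickle.dump(s,open("w1.pkl","wb"));print(s["ee_pos"],s["orientation"],s["qd"].round(3),s["qpos"].round(3))
cv2.imwrite("w1raw.png",im[:,:,::-1]);cv2.imwrite("pics/w1.png",cv2.resize(im[:,:,::-1],(800,600),interpolation=cv2.INTER_CUBIC))
E
```

```text
[0.50380674 0.00291581 0.32839364] [-2.24245243e-04  1.76641683e-01  9.84275196e-01  7.09267505e-05] [ 0.028 -0.002  0.001  0.003  0.001  0.006] [-0.045 -0.259  1.581  0.     1.82  -1.261]
```

View pics/w1.png

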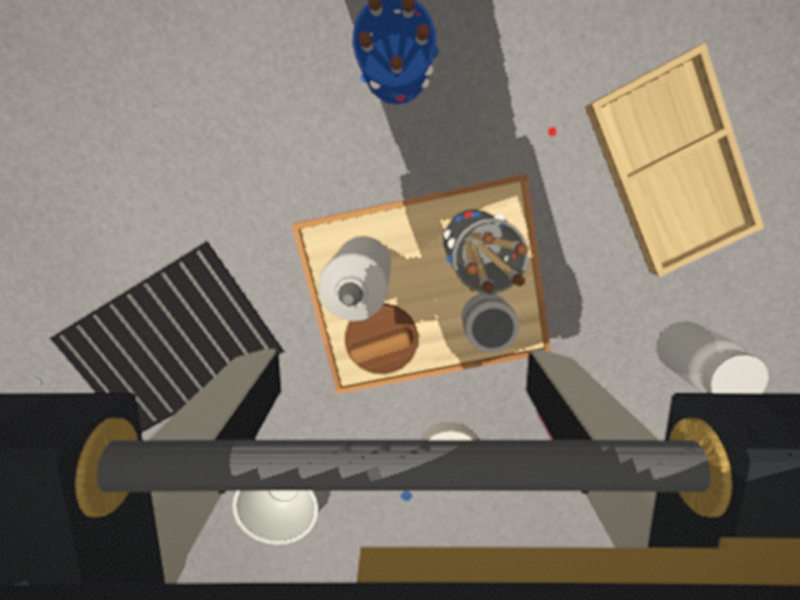

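```bash
cat > m2.py <<'E'
from m import *
import pickle
st=pickle.load(open("w1.pkl","rb"));w=cam(manip.camera_params("wrist"),st)
print("wrist cam pos",w[3].round(3))
for n,l,ww,h,z in [("rack",[(549,348),(338,390),(293,226),(526,177)],.2,.25,.016),("caddy",[(762,228),(657,275),(588,105),(705,44)],.194,.112,.022)]:
    p,e=fitrect(at(w,P(l),z),ww,h);print(n,p.round(4),"res",e.round(4));o[n]=p
for n,px,z in [("tin",(491,323),.052),("baren",(382,339),.02),("bottle",(350,292),.155),("brushpot",(488,257),.116)]:
    o[n]=at(w,P([px]),z)[0];print(n,o[n].round(4))
h=at(w,P([(347,362),(352,368),(412,339),(408,331)]),.046);print("handle",h.round(4))
r=cv2.imread("w1raw.png")
cv2.imwrite("pics/b_w.png",crop(r,w,180,105,180,150,4.4))
E
python3 m2.py
```

```text
mat [ 0.5218 -0.2966  0.175 ] res 0.0036
caddy [0.5294 0.2864 0.1248] res 0.0026
rack [ 0.5613  0.0028 -0.1409] res 0.0035
tin [0.6152 0.0565 0.052 ] [0.04581937 0.0607288 ]
baren [ 0.5976 -0.0618  0.02  ] [ 0.04496922 -0.05886188]
bottle [ 0.5066 -0.0475  0.163 ] [-0.04709489 -0.05740994]
brushpot [0.5284 0.0694 0.116 ] [-0.04196941  0.06136344]
wrist cam pos [0.435 0.028 0.519]
rack [ 0.5611  0.0067 -0.1477] res 0.0049
caddy [0.5292 0.2866 0.1227] res 0.0023
tin [0.609  0.0594 0.052 ]
baren [ 0.5965 -0.0581  0.02  ]
bottle [ 0.5072 -0.0445  0.155 ]
brushpot [0.5275 0.0706 0.116 ]
handle [[ 0.5995 -0.0982  0.046 ]
 [ 0.6078 -0.0958  0.046 ]
 [ 0.5992 -0.0239  0.046 ]
 [ 0.5893 -0.0247  0.046 ]]
```

View pics/b_w.png

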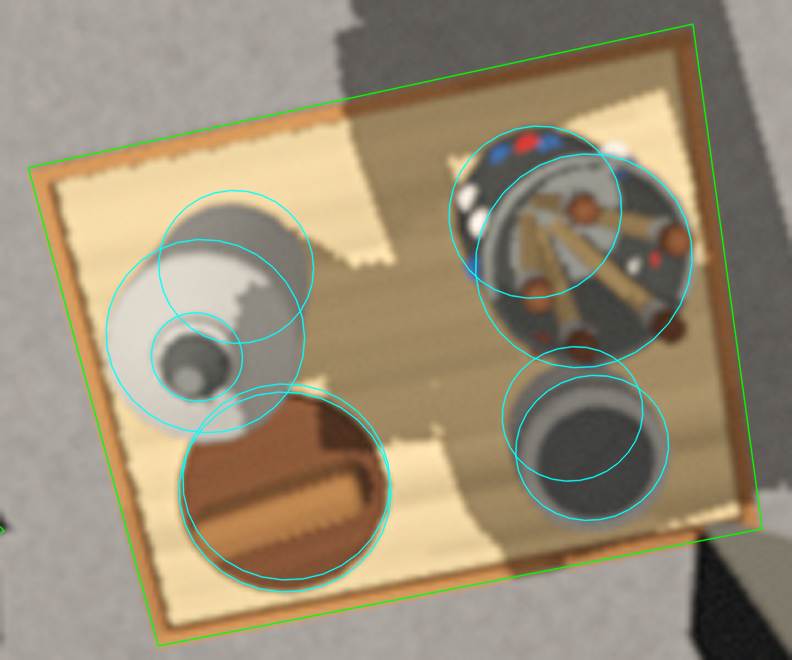

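>>> {"fn": "send_rows", "kwargs": {
  "deltas": [
    [[0.5,-4.9,0],[0,0,0],1],
    [[0,0,-4.5],[0,0,0],1],
    [[0,0,-4.5],[0,0,0],1],
    [[0,0,-4.5],[0,0,0],1],
    [[0,0,-4.5],[0,0,0],1],
    [[0,0,-2.2],[0,0,0],1],
    [[0,0,-2.2],[0,0,0],1],
    [[0,0,0],[0,0,0],1],
    [[0,0,0],[0,0,0],1]
  ],
  "squeeze": 20
}}

```text
time: 2.85
ee_pos: [0.509, -0.045, 0.1053]
orientation: [-0.0, 0.175, 0.984, 0.0]
force: [-0.1, -0.5, 0.4]
grip_width: 0.0929
grasp_force: 0.0
```

>>> {"fn": "send_rows", "kwargs": {
  "deltas": [
    [[0,0,0],[0,0,0],0],
    [[0,0,0],[0,0,0],0],
    [[0,0,0],[0,0,0],0],
    [[0,0,0],[0,0,0],0],
    [[0,0,0],[0,0,0],0],
    [[0,0,0],[0,0,0],0]
  ],
  "squeeze": 20
}}

```text
time: 3.45
ee_pos: [0.5089, -0.0458, 0.1048]
orientation: [0.0, 0.176, 0.984, 0.0]
force: [0.5, 1.0, 4.4]
grip_width: 0.0494
grasp_force: 7.1
```

```bash
python3 - <<'E'
from cell import manip
import cv2,numpy as np
s=manip.state();im=manip.read_camera("wrist");sc=manip.read_camera("scene");print(s["grip_width"],s["grasp_force"],s["force"])
a=cv2.resize(im[:,:,::-1],(400,300));b=cv2.resize(sc[80:260,150:390,::-1],(400,300),interpolation=cv2.INTER_CUBIC)
cv2.imwrite("pics/w2.png",np.hstack([a,b]))
E
```

```text
0.049415707112785215 7.0960587439867595 [0.53204656 0.95414457 4.37564601]
```

View pics/w2.png

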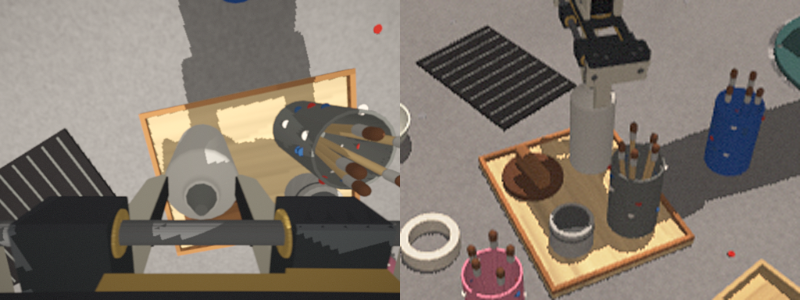

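```bash
python3 - <<'E'
from h import *
from cell import manip
s=manip.state();w=cam(manip.camera_params("wrist"),s)
print(s["ee_pos"],s["grip_width"],s["grasp_force"])
for r in (58,60): print(at(w,[[260,256]],.163),at(w,[[260,243]],.155))
im=manip.read_camera("wrist")[:,:,::-1].copy()
e=s["ee_pos"]
for P in (circ(e[0],e[1],.03,.126),circ(e[0],e[1],.013,.155),circ(e[0],e[1],.03,.008)):
    cv2.polylines(im,[np.round(proj(w,P)).astype(int)],True,(0,255,0),1,cv2.LINE_AA)
cv2.imwrite("pics/w3.png",cv2.resize(im[140:340,130:390],(780,600)))
E
```

```text
[ 0.50939795 -0.04567292  0.10556635] 0.045772845783631604 17.081054971640697
[[ 0.50510296 -0.04409442  0.163     ]] [[ 0.50219716 -0.04296535  0.155     ]]
[[ 0.50510296 -0.04409442  0.163     ]] [[ 0.50219716 -0.04296535  0.155     ]]
```

View pics/w3.png

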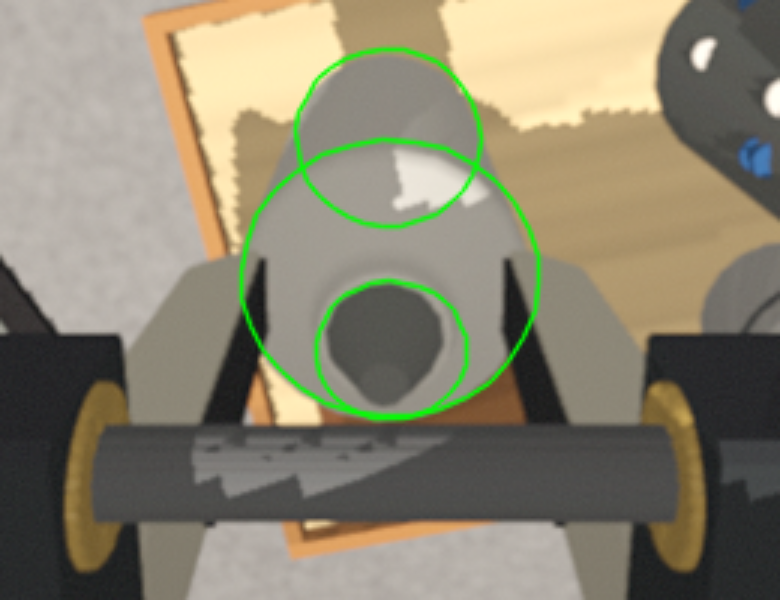

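>>> {"fn": "send_rows", "kwargs": {
  "deltas": [
    [[0,0,1],[0,0,0],0],
    [[0,0,3],[0,0,0],0],
    [[0,0,3],[0,0,0],0],
    [[0,0,0],[0,0,0],0]
  ]
}}

```text
time: 4.0
ee_pos: [0.5102, -0.046, 0.1791]
orientation: [0.003, 0.176, 0.984, 0.0]
force: [-0.2, 0.4, -0.3]
grip_width: 0.0057
grasp_force: 0.0
```

>>> {"fn": "send_rows", "kwargs": {
  "deltas": [
    [[0.2,-2,0],[0,0,0],0],
    [[0.3,-4,0],[0,0,0],0],
    [[0.4,-4.9,0],[0,0,0],0],
    [[0.4,-4.9,0],[0,0,0],0],
    [[0.3,-4.9,0],[0,0,0],0],
    [[0.3,-4.9,0],[0,0,0],0],
    [[0.2,-3,0],[0,0,0],0],
    [[0.1,-1.9,0],[0,0,0],0],
    [[0,0,0],[0,0,0],0],
    [[0,0,0],[0,0,0],0]
  ]
}}

```text
time: 5.0
ee_pos: [0.5309, -0.3502, 0.1744]
orientation: [-0.0, 0.176, 0.984, 0.0]
force: [0.0, 0.2, -0.2]
grip_width: 0.0004
grasp_force: 0.0
```

```bash
python3 - <<'E'
from cell import manip
import cv2,numpy as np
s=manip.state();im=manip.read_camera("wrist");sc=manip.read_camera("scene");print(s["ee_pos"],s["grip_width"],s["grasp_force"],s["force"])
a=cv2.resize(im[:,:,::-1],(400,300));b=cv2.resize(sc[20:260,100:420,::-1],(400,300),interpolation=cv2.INTER_CUBIC)
cv2.imwrite("pics/w4.png",np.hstack([a,b]))
E
```

```text
[ 0.53086032 -0.35017953  0.17437824] 0.000443002805109059 0.0 [ 0.03697379  0.16719569 -0.15740644]
```

View pics/w4.png

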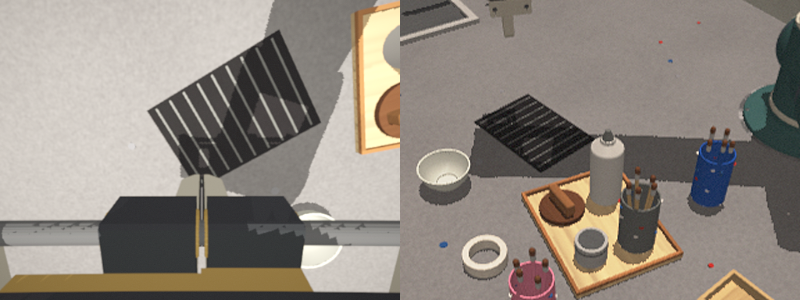

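```bash
python3 - <<'E'
from h import *
from cell import manip
import pickle
p=manip.camera_params("wrist");H=p["hand_eye"];f=192/np.tan(np.radians(p["fovy"])/2)
def tp(x,y,z):
    c=np.linalg.inv(H)@[x,y,z,1];return (f*c[0]/c[2]+p["cx"],f*c[1]/c[2]+p["cy"])
for w in (.093,.0458):
  for z in (.014,0,-.014,-.03):
    print(w,z,[np.round(tp(x,s*w/2,z),1) for x in (.0075,-.0075) for s in (-1,1)])
E
```

```text
0.093 0.014 [array([193.7, 205. ]), array([325., 205.]), array([194.9, 224.8]), array([323.8, 224.8])]
0.093 0 [array([189.4, 211.5]), array([329.5, 211.4]), array([190.7, 232.5]), array([328.1, 232.4])]
0.093 -0.014 [array([184.5, 218.8]), array([334.6, 218.8]), array([186. , 241.1]), array([333. , 241.1])]
0.093 -0.03 [array([177.9, 228.7]), array([341.4, 228.6]), array([179.7, 252.7]), array([339.6, 252.6])]
0.0458 0.014 [array([227., 205.]), array([291.7, 205. ]), array([227.6, 224.8]), array([291.1, 224.8])]
0.0458 0 [array([224.9, 211.5]), array([293.9, 211.4]), array([225.6, 232.4]), array([293.2, 232.4])]
0.0458 -0.014 [array([222.5, 218.8]), array([296.5, 218.8]), array([223.3, 241.1]), array([295.7, 241.1])]
0.0458 -0.03 [array([219.4, 228.6]), array([299.9, 228.6]), array([220.3, 252.7]), array([299. , 252.7])]
```

>>> {"fn": "send_rows", "kwargs": {
  "deltas": [
    [[0,0,-4.5],[0,0,0],0],
    [[0,0,-4.5],[0,0,0],0],
    [[0,0,-3.4],[0,0,0],0],
    [[0,0,-1.5],[0,0,0],0],
    [[0,0,0],[0,0,0],0],
    [[0,0,0],[0,0,0],0]
  ]
}}

```text
time: 5.7
ee_pos: [0.5317, -0.3508, 0.0376]
orientation: [0.001, 0.176, 0.984, -0.0]
force: [0.6, -0.2, 0.3]
grip_width: 0.0006
grasp_force: 0.0
```

```bash
python3 - <<'E'
from cell import manip
from h import *
s=manip.state();sc=manip.read_camera("scene")[:,:,::-1].copy();c=cam(manip.camera_params("scene"))
e=s["ee_pos"];print(e,s["force"])
k=8;x0,y0=110,20
im=cv2.resize(sc[y0:y0+75,x0:x0+100],None,fx=k,fy=k,interpolation=cv2.INTER_CUBIC)
for z,col in ((e[2]-.014,(0,0,255)),(e[2]+.024,(0,255,0)),(.004,(255,255,0))):
    q=(proj(c,[e[0],e[1],z])[0]+.5-[x0,y0])*k;cv2.drawMarker(im,tuple(np.round(q).astype(int)),col,0,20,1)
cv2.imwrite("pics/s5.png",im)
E
```

```text
[ 0.53166714 -0.35084137  0.03755327] [ 0.62462188 -0.18456486  0.34602103]
```

View pics/s5.png

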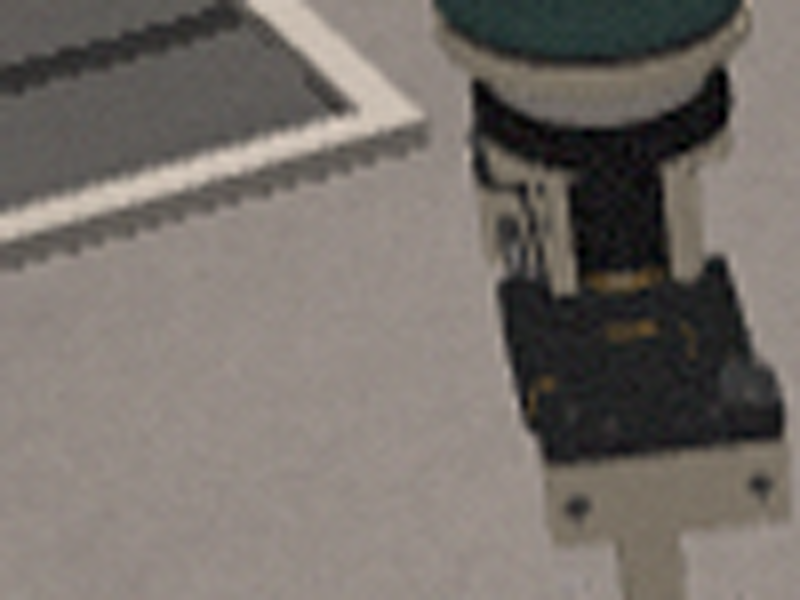

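```bash
python3 - <<'E'
from cell import manip
from h import *
s=manip.state();sc=manip.read_camera("scene")[:,:,::-1].copy();c=cam(manip.camera_params("scene"))
e=s["ee_pos"];g=sc.astype(int).mean(2);g0=cv2.imread("scene0raw.png").astype(int).mean(2)
for z in (0.004,e[2]-.014,e[2],e[2]+.014,e[2]+.024,e[2]+.034,e[2]+.045):
    print(round(z,3),proj(c,[e[0],e[1],z])[0].round(1))
u=int(proj(c,[e[0],e[1],e[2]])[0][0])
for v in range(80,130,2): print(v,g[v,u-8:u+9:2].astype(int),g0[v,u-4:u+5:4].astype(int))
E
```

```text
0.004 [193.1 114.4]
0.024 [192.4 108.4]
0.038 [192.  104.1]
0.052 [191.5  99.7]
0.062 [191.2  96.6]
0.072 [190.8  93.4]
0.083 [190.5  89.8]
80 [114 109 111 109 109 114 109 112 111] [133 132 132]
82 [ 81 111 111 108 112 112 109 110 113] [132 134 130]
84 [104 110 112 111 108 111 111 111 111] [133 132 133]
86 [111 111 110 111 112 108 132 131 136] [134 135 136]
88 [137 137  98 112 109 106 145 144 140] [135 132 137]
90 [137 138 104 109 106 106 124 142 139] [132 133 132]
92 [136 144 119 110 108 113 117 147 146] [136 130 137]
94 [146 143 135 110 108 110 122 140 141] [133 131 133]
96 [139 143 143  98 109 108 127 146 107] [132 131 133]
98 [135 143 141 140 143 147 109  36  35] [134 132 104]
100 [139 143 143 148 106  28  29  69  63] [132 102  33]
102 [143 147 112  18  28  37  45  48  40] [110  40  61]
104 [59 41 31 45 46 33 20 42 35] [39 64 29]
106 [22 40 51 37 21 18 24 41 86] [85 36 37]
108 [72 45 39 37 15 35 55 77 41] [35 32 75]
110 [34 33 41 38 54 87 26 25 42] [39 96 34]
112 [42 31 55 55 18 19 31 26 47] [95 34 42]
114 [46 42 23 24 36 24 43 49 39] [35 37 64]
116 [32 22 31 26 29 53 35 22 28] [41 36 55]
118 [14 21 16 49 50 26 22 29 28] [33 78 41]
120 [22 48 54 23 20 28 24 35 45] [91 43 42]
122 [42 39 32 29 26 20 54 51 24] [37 33 74]
124 [29 24 24 26 57 50 28 23 30] [33 94 42]
126 [22 29 42 48 25 31 27 24 28] [56 32 42]
128 [42 45 36 27 29 24 31 54 52] [51 38 41]
```

>>> {"fn": "send_rows", "kwargs": {
  "deltas": [
    [[0,0,4.5],[0,0,0],0],
    [[0,0,4.9],[0,0,0],1],
    [[0,0,4.9],[0,0,0],1],
    [[0,0,4.9],[0,0,0],1],
    [[-0.3,3,0],[0,0,0],1],
    [[0,0,0],[0,0,0],1]
  ]
}}

```text
time: 6.4
ee_pos: [0.5285, -0.3193, 0.2317]
orientation: [0.003, 0.176, 0.984, -0.001]
force: [-0.6, -0.8, -1.1]
grip_width: 0.0358
grasp_force: 0.0
```

```bash
python3 - <<'E'
from cell import manip
from h import *
print(manip.state()["ee_pos"],manip.state()["grip_width"])
for n,(x0,x1,y0,y1) in {"scene":(250,282,122,180),"top":(262,290,193,223)}.items():
    a=cv2.imread(n+"0raw.png");b=manip.read_camera(n)[:,:,::-1].copy()
    cv2.imwrite(n+"1raw.png",b)
    T=a[y0:y1,x0:x1];S=b[y0-15:y1+15,x0-15:x1+15]
    k=4;T=cv2.resize(T,None,fx=k,fy=k,interpolation=cv2.INTER_CUBIC);S=cv2.resize(S,None,fx=k,fy=k,interpolation=cv2.INTER_CUBIC)
    r=cv2.matchTemplate(S,T,cv2.TM_CCOEFF_NORMED);_,m,_,l=cv2.minMaxLoc(r);print(n,m,np.array(l)/k-15)
E
```

```text
[ 0.52845392 -0.31934133  0.23171711] 0.035789314819460044
scene 0.8765628933906555 [0. 0.]
top 0.9302928447723389 [0. 0.]
```

>>> {"fn": "send_rows", "kwargs": {
  "deltas": [
    [[-0.3,3,0],[0,0,0],1],
    [[-0.3,4.4,0],[0,0,0],1],
    [[-0.3,4.4,0],[0,0,0],1],
    [[-0.3,4.4,0],[0,0,0],1],
    [[-0.3,4.4,0],[0,0,0],1],
    [[-0.3,4.4,0],[0,0,0],1],
    [[-0.1,2.4,0],[0,0,0],1],
    [[0,0,0],[0,0,0],1],
    [[0,0,-4],[0,0,0],1],
    [[0,0,-4],[0,0,0],1],
    [[0,0,0],[0,0,0],1],
    [[0,0,0],[0,0,0],1]
  ]
}}

```text
time: 7.7
ee_pos: [0.509, -0.0476, 0.1484]
orientation: [-0.0, 0.176, 0.984, -0.0]
force: [0.0, -0.8, 1.1]
grip_width: 0.0933
grasp_force: 0.0
```

>>> {"fn": "send_rows", "kwargs": {
  "deltas": [
    [[0,0.1,-3],[0,0,0],1],
    [[0,0,-3],[0,0,0],1],
    [[0,0,-2.3],[0,0,0],1],
    [[0,0,0],[0,0,0],1],
    [[0,0,0],[0,0,0],0],
    [[0,0,0],[0,0,0],0],
    [[0,0,0],[0,0,0],0],
    [[0,0,0],[0,0,0],0],
    [[0,0,0],[0,0,0],0],
    [[0,0,0],[0,0,0],0],
    [[0,0,0],[0,0,0],0]
  ],
  "squeeze": 20
}}

```text
time: 8.8
ee_pos: [0.5092, -0.0458, 0.0653]
orientation: [0.0, 0.176, 0.984, 0.0]
force: [0.5, 1.7, 6.0]
grip_width: 0.0594
grasp_force: 20.0
```

>>> {"fn": "send_rows", "kwargs": {
  "deltas": [
    [[0,0,1],[0,0,0],0],
    [[0,0,2],[0,0,0],0],
    [[0,0,2],[0,0,0],0],
    [[0,0,2],[0,0,0],0],
    [[0,0,0],[0,0,0],0],
    [[0,0,0],[0,0,0],0]
  ]
}}

```text
time: 9.4
ee_pos: [0.5087, -0.0458, 0.1342]
orientation: [-0.0, 0.176, 0.984, -0.0]
force: [-0.3, 0.0, -3.2]
grip_width: 0.0595
grasp_force: 20.0
```

>>> {"fn": "send_rows", "kwargs": {
  "deltas": [
    [[0.2,-2,0],[0,0,0],0],
    [[0.3,-4,0],[0,0,0],0],
    [[0.4,-4.9,0],[0,0,0],0],
    [[0.4,-4.9,0],[0,0,0],0],
    [[0.3,-4.9,0],[0,0,0],0],
    [[0.3,-4.9,0],[0,0,0],0],
    [[0.2,-3,0],[0,0,0],0],
    [[0.1,-1.9,0],[0,0,0],0],
    [[0,0,0],[0,0,0],0],
    [[0,0,-3],[0,0,0],0],
    [[0,0,-2],[0,0,0],0],
    [[0,0,0],[0,0,0],0]
  ]
}}

```text
time: 10.6
ee_pos: [0.5297, -0.3485, 0.0812]
orientation: [-0.002, 0.175, 0.984, 0.001]
force: [-0.5, 0.6, -2.2]
grip_width: 0.0595
grasp_force: 20.0
```

>>> {"fn": "send_rows", "kwargs": {
  "deltas": [
    [[0,0,-1],[0,0,0],0],
    [[0,0,-0.5],[0,0,0],0],
    [[0,0,-0.5],[0,0,0],0],
    [[0,0,-0.2],[0,0,0],0],
    [[0,0,0],[0,0,0],0],
    [[0,0,0],[0,0,0],0]
  ]
}}

```text
time: 11.2
ee_pos: [0.531, -0.3509, 0.063]
orientation: [0.0, 0.176, 0.984, -0.0]
force: [0.5, 0.1, -2.6]
grip_width: 0.0593
grasp_force: 20.0
```

>>> {"fn": "send_rows", "kwargs": {
  "deltas": [
    [[0,0,-0.1],[0,0,0],0],
    [[0,0,-0.1],[0,0,0],0],
    [[0,0,0],[0,0,0],0],
    [[0,0,0],[0,0,0],0]
  ]
}}

```text
time: 11.6
ee_pos: [0.5311, -0.351, 0.0613]
orientation: [0.0, 0.176, 0.984, -0.0]
force: [-0.8, 1.8, 4.2]
grip_width: 0.0598
grasp_force: 20.0
```

>>> {"fn": "send_rows", "kwargs": {
  "deltas": [
    [[0,0,0],[0,0,0],0.9],
    [[0,0,0],[0,0,0],0.9],
    [[0,0,0],[0,0,0],0.9],
    [[0,0,0],[0,0,0],0.9],
    [[0,0,0],[0,0,0],0.9],
    [[0,0,1],[0,0,0],0.9],
    [[0,0,3],[0,0,0],0.9],
    [[0,0,4.5],[0,0,0],1],
    [[0,0,4.5],[0,0,0],1],
    [[0,0,3.5],[0,0,0],1],
    [[0,3,0],[0,0,0],1],
    [[0,4.1,0],[0,0,0],1]
  ]
}}

```text
time: 12.8
ee_pos: [0.5309, -0.2802, 0.2275]
orientation: [0.001, 0.177, 0.984, -0.0]
force: [0.8, -0.1, -0.7]
grip_width: 0.0929
grasp_force: 0.0
```

>>> {"fn": "send_rows", "kwargs": {
  "deltas": [
    [[0,4.9,0],[0,0,0],1],
    [[0,4.9,0],[0,0,0],1],
    [[0,4.9,0],[0,0,0],1],
    [[0,4.9,0],[0,0,0],1],
    [[-0.1,4.9,0],[0,0,0],1],
    [[-0.1,4.9,0],[0,0,0],1],
    [[-0.1,3.6,0],[0,0,0],1],
    [[0,2,0],[0,0,0],1],
    [[0,0,0],[0,0,0],1],
    [[0,0,-4],[0,0,0],1],
    [[0,0,-4],[0,0,0],1],
    [[0,0,0],[0,0,0],1]
  ]
}}

```text
time: 14.0
ee_pos: [0.5258, 0.0692, 0.1413]
orientation: [-0.003, 0.176, 0.984, -0.001]
force: [-1.1, 1.0, 0.1]
grip_width: 0.0934
grasp_force: 0.0
```

>>> {"fn": "send_rows", "kwargs": {
  "deltas": [
    [[0,0,-2.5],[0,0,0],1],
    [[0,0,-2.5],[0,0,0],1],
    [[0,0,-2],[0,0,0],1],
    [[0,0,0],[0,0,0],1],
    [[0,0,0],[0,0,0],1]
  ]
}}

```text
time: 14.5
ee_pos: [0.5287, 0.0698, 0.0778]
orientation: [0.001, 0.176, 0.984, 0.0]
force: [0.2, -1.2, 0.3]
grip_width: 0.0928
grasp_force: 0.0
```

>>> {"fn": "send_rows", "kwargs": {
  "deltas": [
    [[0,0,-1.2],[0,0,0],1],
    [[0,0,0],[0,0,0],1],
    [[0,0,0],[0,0,0],0],
    [[0,0,0],[0,0,0],0],
    [[0,0,0],[0,0,0],0],
    [[0,0,0],[0,0,0],0],
    [[0,0,0],[0,0,0],0],
    [[0,0,0],[0,0,0],0]
  ]
}}

```text
time: 15.3
ee_pos: [0.5281, 0.0703, 0.064]
orientation: [0.0, 0.176, 0.984, 0.0]
force: [1.1, 3.1, 3.1]
grip_width: 0.067
grasp_force: 20.0
```

>>> {"fn": "send_rows", "kwargs": {
  "deltas": [
    [[0,0,1],[0,0,0],0],
    [[0,0,2],[0,0,0],0],
    [[0,0,2],[0,0,0],0],
    [[0,0,2],[0,0,0],0],
    [[0,0,0],[0,0,0],0],
    [[0,0,0],[0,0,0],0]
  ]
}}

```text
time: 15.9
ee_pos: [0.5277, 0.0701, 0.1333]
orientation: [-0.0, 0.176, 0.984, -0.0]
force: [-0.9, 0.3, -3.4]
grip_width: 0.0672
grasp_force: 19.9
```

>>> {"fn": "send_rows", "kwargs": {
  "deltas": [
    [[-0.1,-2,0],[0,0,0],0],
    [[-0.2,-4,0],[0,0,0],0],
    [[-0.2,-4.9,0],[0,0,0],0],
    [[-0.3,-4.9,0],[0,0,0],0],
    [[-0.3,-4.9,0],[0,0,0],0],
    [[-0.2,-4.9,0],[0,0,0],0],
    [[-0.2,-3.6,0],[0,0,0],0],
    [[-0.1,-2,0],[0,0,0],0],
    [[0,0,0],[0,0,0],0],
    [[0,0,-3],[0,0,0],0],
    [[0,0,-2],[0,0,0],0],
    [[0,0,0],[0,0,0],0]
  ]
}}

```text
time: 17.1
ee_pos: [0.5102, -0.2402, 0.0797]
orientation: [-0.003, 0.176, 0.984, 0.001]
force: [-0.7, 1.1, -3.5]
grip_width: 0.0672
grasp_force: 19.9
```

>>> {"fn": "send_rows", "kwargs": {
  "deltas": [
    [[0,0,-1],[0,0,0],0],
    [[0,0,-0.5],[0,0,0],0],
    [[0,0,-0.5],[0,0,0],0],
    [[0,0,-0.2],[0,0,0],0],
    [[0,0,-0.1],[0,0,0],0],
    [[0,0,0],[0,0,0],0],
    [[0,0,0],[0,0,0],0]
  ]
}}

```text
time: 17.8
ee_pos: [0.512, -0.2419, 0.0609]
orientation: [0.0, 0.176, 0.984, -0.0]
force: [0.5, 0.2, -2.8]
grip_width: 0.067
grasp_force: 19.9
```

>>> {"fn": "send_rows", "kwargs": {
  "deltas": [
    [[0,0,-0.1],[0,0,0],0],
    [[0,0,-0.1],[0,0,0],0],
    [[0,0,0],[0,0,0],0],
    [[0,0,0],[0,0,0],0.88],
    [[0,0,0],[0,0,0],0.88],
    [[0,0,0],[0,0,0],0.88],
    [[0,0,0],[0,0,0],0.88],
    [[0,0,1],[0,0,0],0.88],
    [[0,0,3],[0,0,0],0.88],
    [[0,0,4.5],[0,0,0],0.88],
    [[0,0,4.5],[0,0,0],1],
    [[0,0,3.5],[0,0,0],1]
  ]
}}

```text
time: 19.0
ee_pos: [0.5119, -0.2419, 0.2275]
orientation: [0.001, 0.176, 0.984, -0.0]
force: [0.5, -1.3, 0.2]
grip_width: 0.0916
grasp_force: 0.0
```

>>> {"fn": "send_rows", "kwargs": {
  "deltas": [
    [[1.1,3.4,0],[0,0,0],1],
    [[1.4,4.2,0],[0,0,0],1],
    [[1.4,4.2,0],[0,0,0],1],
    [[1.4,4.2,0],[0,0,0],1],
    [[1.4,4.2,0],[0,0,0],1],
    [[1.4,4.2,0],[0,0,0],1],
    [[1.2,3.6,-2],[0,0,0],1],
    [[0.8,2,-2],[0,0,0],1],
    [[0,0,-4],[0,0,0],1],
    [[0,0,0],[0,0,0],1],
    [[0,0,0],[0,0,0],1]
  ]
}}

```text
time: 20.1
ee_pos: [0.6128, 0.058, 0.1447]
orientation: [-0.0, 0.176, 0.984, -0.0]
force: [-1.3, 0.1, 1.0]
grip_width: 0.093
grasp_force: 0.0
```

```bash
python3 - <<'E'
from h import *
from cell import manip
s=manip.state();w=cam(manip.camera_params("wrist"),s);im=manip.read_camera("wrist")[:,:,::-1].copy()
e=s["ee_pos"];print(e)
def L(P,col,cl=True): cv2.polylines(im2,[np.round((proj(w,P)+.5)*2).astype(int)],cl,col,1,cv2.LINE_AA)
im2=cv2.resize(im,None,fx=2,fy=2,interpolation=cv2.INTER_CUBIC)
L(circ(.613,.058,.028,.052),(0,255,0));L(circ(.613,.058,.028,.008),(0,255,0))
L(circ(.597,-.060,.042,.008),(0,255,0));L(circ(.597,-.060,.042,.02),(0,255,0))
for yw in (0,.1): L(place((.597,-.06,yw),rect(.018,.066,.046)),(255,255*(yw>0),0))
o=im2[100:600,130:830]
t=manip.read_camera("top")[170:245,300:405,::-1];t=cv2.resize(t,None,fx=2.4,fy=2.4)
o=np.vstack([o,np.zeros((100,700,3),np.uint8)]);o[420:600,448:700]=t
cv2.imwrite("pics/w6.png",o);cv2.imwrite("w6raw.png",im)
E
```

```text
[0.61276149 0.05798956 0.14470962]
```

View pics/w6.png

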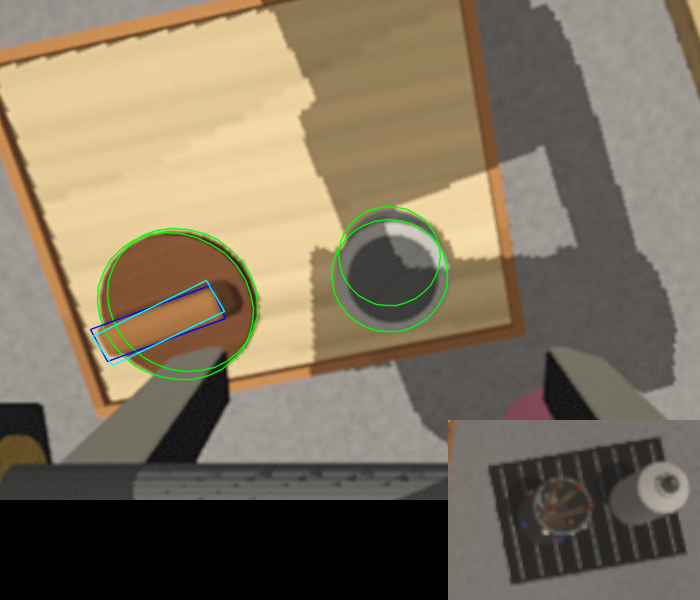

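>>> {"fn": "send_rows", "kwargs": {
  "deltas": [
    [[0,0,-3],[0,0,0],0.85],
    [[0,0,-4],[0,0,0],0.85],
    [[0,0,-4],[0,0,0],0.85],
    [[0,0,-2],[0,0,0],0.85],
    [[0,0,-0.8],[0,0,0],0.85],
    [[0,0,0],[0,0,0],0.85],
    [[0,0,0],[0,0,0],0.85]
  ]
}}

```text
time: 20.9
ee_pos: [0.6141, 0.0581, 0.0079]
orientation: [0.001, 0.176, 0.984, 0.0]
force: [-0.5, 0.1, 0.8]
grip_width: 0.079
grasp_force: 0.0
```

>>> {"fn": "send_rows", "kwargs": {
  "deltas": [
    [[0,0,0],[0,0,0],0],
    [[0,0,0],[0,0,0],0],
    [[0,0,0],[0,0,0],0],
    [[0,0,0],[0,0,0],0],
    [[0,0,0],[0,0,0],0],
    [[0,0,0],[0,0,0],0]
  ]
}}

```text
time: 21.5
ee_pos: [0.6132, 0.0583, 0.0063]
orientation: [0.0, 0.176, 0.984, 0.0]
force: [-1.6, 1.0, 6.6]
grip_width: 0.0556
grasp_force: 20.0
```

>>> {"fn": "send_rows", "kwargs": {
  "deltas": [
    [[0,0,1],[0,0,0],0],
    [[0,0,3],[0,0,0],0],
    [[0,0,4],[0,0,0],0],
    [[-1.7,2.2,0],[0,0,0],0],
    [[-2.5,4,0],[0,0,0],0],
    [[-2.5,4,0],[0,0,0],0],
    [[-2.5,4,0],[0,0,0],0],
    [[-2.5,4,0],[0,0,0],0],
    [[-2,4,0],[0,0,0],0],
    [[0,0,0],[0,0,0],0],
    [[0,0,0],[0,0,0],0]
  ]
}}

```text
time: 22.6
ee_pos: [0.4753, 0.2808, 0.0859]
orientation: [0.0, 0.175, 0.985, -0.0]
force: [-0.3, -0.6, -2.6]
grip_width: 0.0556
grasp_force: 20.0
```

>>> {"fn": "send_rows", "kwargs": {
  "deltas": [
    [[0,0,-3],[0,0,0],0],
    [[0,0,-3],[0,0,0],0],
    [[0,0,-1.2],[0,0,0],0],
    [[0,0,-0.4],[0,0,0],0],
    [[0,0,-0.4],[0,0,0],0],
    [[0,0,-0.1],[0,0,0],0],
    [[0,0,0],[0,0,0],0],
    [[0,0,0],[0,0,0],0]
  ]
}}

```text
time: 23.4
ee_pos: [0.4762, 0.2804, 0.0055]
orientation: [0.0, 0.176, 0.984, 0.0]
force: [-0.4, -0.1, -1.1]
grip_width: 0.0557
grasp_force: 20.0
```

>>> {"fn": "send_rows", "kwargs": {
  "deltas": [
    [[0,0,-0.1],[0,0,0],0],
    [[0,0,-0.1],[0,0,0],0],
    [[0,0,0],[0,0,0],0],
    [[0,0,0],[0,0,0],0]
  ]
}}

```text
time: 23.8
ee_pos: [0.4761, 0.2803, 0.0033]
orientation: [0.0, 0.176, 0.984, 0.0]
force: [-3.2, -1.2, 6.5]
grip_width: 0.0559
grasp_force: 20.0
```

>>> {"fn": "send_rows", "kwargs": {
  "deltas": [
    [[0,0,0],[0,0,0],0.85],
    [[0,0,0],[0,0,0],0.85],
    [[0,0,0],[0,0,0],0.85],
    [[0,0,0],[0,0,0],0.85],
    [[0,0,1],[0,0,0],0.85],
    [[0,0,3],[0,0,0],0.7],
    [[0,0,4],[0,0,0],0.5],
    [[0,0,4],[0,0,0],0.5]
  ]
}}

```text
time: 24.6
ee_pos: [0.4756, 0.28, 0.1246]
orientation: [-0.0, 0.176, 0.984, -0.0]
force: [1.5, -0.0, -0.1]
grip_width: 0.0595
grasp_force: 0.0
```

>>> {"fn": "send_rows", "kwargs": {
  "deltas": [
    [[0.9,-2.4,0],[0,0,-0.1],0.5],
    [[1.4,-4,0],[0,0,-0.12],0.5],
    [[1.4,-4,0],[0,0,-0.12],0.5],
    [[1.4,-4,0],[0,0,-0.12],0.5],
    [[1.4,-4,0],[0,0,-0.12],0.5],
    [[1.4,-4,0],[0,0,-0.12],0.5],
    [[1.4,-4,0],[0,0,-0.12],0.5],
    [[1.4,-4,0],[0,0,-0.12],0.5],
    [[1.4,-3.6,0],[0,0,-0.12],0.5],
    [[0,0,0],[0,0,-0.12],0.5],
    [[0,0,0],[0,0,-0.03],0.5],
    [[0,0,0],[0,0,0],0.5]
  ]
}}

```text
time: 25.8
ee_pos: [0.5968, -0.0595, 0.1231]
orientation: [0.0, 0.704, 0.71, 0.0]
force: [0.5, 0.2, -0.4]
grip_width: 0.0464
grasp_force: 0.0
```

>>> {"fn": "send_rows", "kwargs": {
  "deltas": [
    [[0,0,0],[0,0,0],0.5],
    [[0,0,0],[0,0,0],0.5]
  ]
}}

```text
time: 26.0
ee_pos: [0.5968, -0.0591, 0.1229]
orientation: [0.0, 0.704, 0.711, 0.0]
force: [0.5, -0.2, 0.5]
grip_width: 0.0465
grasp_force: 0.0
```

```bash
python3 - <<'E'
from h import *
from cell import manip
s=manip.state();w=cam(manip.camera_params("wrist"),s);im=manip.read_camera("wrist")[:,:,::-1].copy()
e=s["ee_pos"];print(e,s["orientation"],"yaw closing",np.degrees(np.arctan2(*q2R(s["orientation"])[:2,1][::-1])),s["qpos"].round(2))
im2=cv2.resize(im,None,fx=2,fy=2,interpolation=cv2.INTER_CUBIC)
def L(P,col): cv2.polylines(im2,[np.round((proj(w,P)+.5)*2).astype(int)],True,col,1,cv2.LINE_AA)
L(circ(.597,-.060,.042,.02),(0,255,0));L(place((.597,-.06,0.02),rect(.018,.066,.046)),(255,0,0))
o=im2[60:560,162:862]
t=manip.read_camera("top")[155:245,130:195,::-1];t=cv2.resize(t,None,fx=3,fy=3,interpolation=cv2.INTER_CUBIC)
o=o.copy();o[:270,505:700]=t
cv2.imwrite("pics/w7.png",o)
E
```

```text
[ 0.5967821  -0.05913347  0.12292855] [1.19862251e-04 7.03622685e-01 7.10573775e-01 1.11121363e-04] yaw closing 0.5632385463147567 [-0.14 -0.02  1.7   0.    1.46 -0.15]
```

View pics/w7.png

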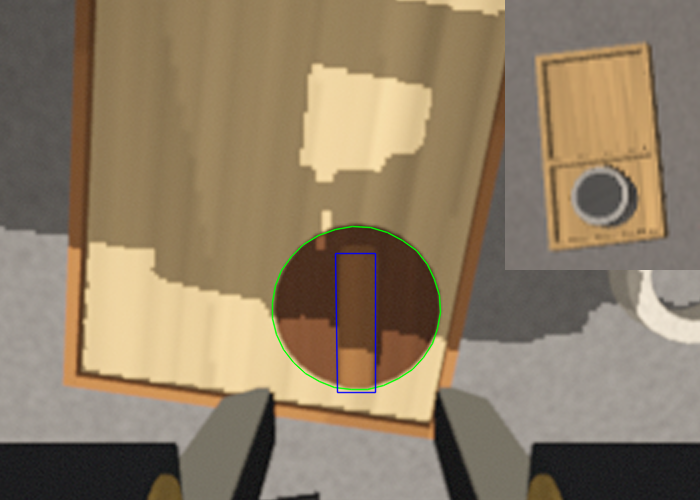

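>>> {"fn": "send_rows", "kwargs": {
  "deltas": [
    [[0,0,-4],[0,0,0],0.5],
    [[0,0,-4],[0,0,0],0.5],
    [[0,0,-2.5],[0,0,0],0.5],
    [[0,0,-1.2],[0,0,0],0.5],
    [[0,0,-0.4],[0,0,0],0.5],
    [[0,0,0],[0,0,0],0.5],
    [[0,0,0],[0,0,0],0.5]
  ]
}}

```text
time: 26.8
ee_pos: [0.5977, -0.0599, 0.0032]
orientation: [0.001, 0.705, 0.71, 0.001]
force: [-0.1, 0.0, -0.1]
grip_width: 0.0465
grasp_force: 0.0
```

>>> {"fn": "send_rows", "kwargs": {
  "deltas": [
    [[0,0,0],[0,0,0],0],
    [[0,0,0],[0,0,0],0],
    [[0,0,0],[0,0,0],0],
    [[0,0,0],[0,0,0],0],
    [[0,0,0],[0,0,0],0],
    [[0,0,0],[0,0,0],0],
    [[0,0,0],[0,0,0],0]
  ]
}}

```text
time: 27.5
ee_pos: [0.597, -0.0598, 0.0019]
orientation: [0.0, 0.705, 0.71, 0.0]
force: [-0.4, 0.3, 4.1]
grip_width: 0.0179
grasp_force: 20.0
```

>>> {"fn": "send_rows", "kwargs": {
  "deltas": [
    [[0,0,1],[0,0,0],0],
    [[0,0,2],[0,0,0],0],
    [[0,0,3],[0,0,0],0],
    [[0,0,0],[0,0,0],0],
    [[0,0,0],[0,0,0],0]
  ]
}}

```text
time: 28.0
ee_pos: [0.5971, -0.0598, 0.0623]
orientation: [0.0, 0.705, 0.71, 0.0]
force: [0.1, 1.0, -2.4]
grip_width: 0.0176
grasp_force: 20.0
```

>>> {"fn": "send_rows", "kwargs": {
  "deltas": [
    [[-0.1,2.1,1],[0,0,0],0],
    [[-0.3,4,0],[0,0,0],0],
    [[-0.4,4.5,0],[0,0,0],0],
    [[-0.4,4.5,0],[0,0,0],0],
    [[-0.4,4.5,0],[0,0,0],0],
    [[-0.4,4.5,0],[0,0,0],0],
    [[-0.3,4.5,0],[0,0,0],0],
    [[-0.2,4,0],[0,0,0],0],
    [[-0.2,2.5,0],[0,0,0],0],
    [[0,0,0],[0,0,0],0],
    [[0,0,0],[0,0,0],0],
    [[0,0,0],[0,0,0],0]
  ]
}}

```text
time: 29.2
ee_pos: [0.5697, 0.2903, 0.0709]
orientation: [-0.0, 0.705, 0.709, -0.001]
force: [0.4, -0.2, -1.4]
grip_width: 0.018
grasp_force: 20.0
```

>>> {"fn": "send_rows", "kwargs": {
  "deltas": [
    [[0,0,-2],[0,0,0],0],
    [[0,0,-2],[0,0,0],0],
    [[0,0,-1],[0,0,0],0],
    [[0,0,-1],[0,0,0],0],
    [[0,0,-0.7],[0,0,0],0],
    [[0,0,-0.3],[0,0,0],0],
    [[0,0,0],[0,0,0],0],
    [[0,0,0],[0,0,0],0]
  ]
}}

```text
time: 30.0
ee_pos: [0.5702, 0.2913, 0.0022]
orientation: [0.0, 0.705, 0.71, 0.0]
force: [-0.4, 0.6, -0.7]
grip_width: 0.0177
grasp_force: 20.0
```

>>> {"fn": "send_rows", "kwargs": {
  "deltas": [
    [[0,0,-0.1],[0,0,0],0],
    [[0,0,-0.1],[0,0,0],0],
    [[0,0,-0.1],[0,0,0],0],
    [[0,0,0],[0,0,0],0],
    [[0,0,0],[0,0,0],0]
  ]
}}

```text
time: 30.5
ee_pos: [0.5699, 0.2913, -0.0011]
orientation: [0.0, 0.705, 0.71, 0.0]
force: [-0.7, -0.3, 2.0]
grip_width: 0.0178
grasp_force: 20.0
```

>>> {"fn": "send_rows", "kwargs": {
  "deltas": [
    [[0,0,0],[0,0,0],0.45],
    [[0,0,0],[0,0,0],0.45],
    [[0,0,0],[0,0,0],0.45],
    [[0,0,0],[0,0,0],0.45],
    [[0,0,1],[0,0,0],0.45],
    [[0,0,3],[0,0,0],0.45],
    [[0,0,4.5],[0,0,0],0.45],
    [[0,0,4.9],[0,0,0],0.5],
    [[0,0,4.9],[0,0,0],1],
    [[0,0,4.7],[0,0,0],1],
    [[-0.2,-2,0],[0,0,0.1],1]
  ]
}}

```text
time: 31.6
ee_pos: [0.5693, 0.2729, 0.237]
orientation: [0.002, 0.668, 0.744, 0.005]
force: [0.3, 1.2, 0.0]
grip_width: 0.0658
grasp_force: 0.0
```

>>> {"fn": "send_rows", "kwargs": {
  "deltas": [
    [[-0.5,-4.8,0],[0,0,0.12],1],
    [[-0.5,-4.8,0],[0,0,0.12],1],
    [[-0.5,-4.8,0],[0,0,0.12],1],
    [[-0.5,-4.8,0],[0,0,0.12],1],
    [[-0.5,-4.8,0],[0,0,0.12],1],
    [[-0.5,-4.8,0],[0,0,0.12],1],
    [[-0.5,-4.8,0],[0,0,0.12],1],
    [[-0.5,-4.8,0],[0,0,0.12],1],
    [[-0.5,-4.8,0],[0,0,0.12],1],
    [[-0.5,-4.8,0],[0,0,0.03],1],
    [[-0.6,-3.3,0],[0,0,0],1],
    [[0,0,0],[0,0,0],1]
  ]
}}

```text
time: 32.8
ee_pos: [0.5108, -0.2451, 0.2291]
orientation: [-0.0, 0.178, 0.984, -0.0]
force: [0.0, -0.3, 0.0]
grip_width: 0.0934
grasp_force: 0.0
```

>>> {"fn": "send_rows", "kwargs": {
  "deltas": [
    [[0,0,0],[0,0,0],1],
    [[0,0,0],[0,0,0],1],
    [[0,0,0],[0,0,0],1]
  ]
}}

```text
time: 33.1
ee_pos: [0.5121, -0.2408, 0.229]
orientation: [0.0, 0.175, 0.985, -0.0]
force: [-0.8, 0.5, 1.1]
grip_width: 0.093
grasp_force: 0.0
```

```bash
python3 - <<'E'
from h import *
from cell import manip
s=manip.state();print(s["ee_pos"],s["orientation"].round(3))
a=manip.read_camera("top")[145:245,130:320,::-1];a=cv2.resize(a,None,fx=4,fy=4,interpolation=cv2.INTER_CUBIC)
cv2.imwrite("pics/t8.png",a)
E
```

```text
[ 0.51214435 -0.24082067  0.22900741] [ 0.     0.175  0.985 -0.   ]
```

View pics/t8.png

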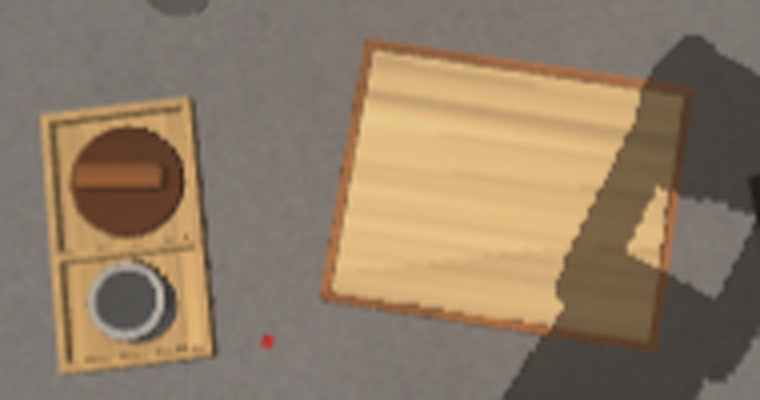

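>>> {"fn": "send_rows", "kwargs": {
  "deltas": [
    [[0,-0.1,-4],[0,0,0],0.9],
    [[0,0,-4],[0,0,0],0.9],
    [[0,0,-4],[0,0,0],0.9],
    [[0,0,-3],[0,0,0],0.9],
    [[0,0,-1],[0,0,0],0.9],
    [[0,0,0],[0,0,0],0.9],
    [[0,0,0],[0,0,0],0.9],
    [[0,0,0],[0,0,0],0.9]
  ]
}}

```text
time: 33.95
ee_pos: [0.5128, -0.2431, 0.0707]
orientation: [0.001, 0.176, 0.984, -0.0]
force: [0.1, 0.3, -0.6]
grip_width: 0.0834
grasp_force: 0.0
```

>>> {"fn": "send_rows", "kwargs": {
  "deltas": [
    [[0,0,-0.6],[0,0,0],0.9],
    [[0,0,-0.5],[0,0,0],0.9],
    [[0,0,0],[0,0,0],0.9],
    [[0,0,0],[0,0,0],0],
    [[0,0,0],[0,0,0],0],
    [[0,0,0],[0,0,0],0],
    [[0,0,0],[0,0,0],0],
    [[0,0,0],[0,0,0],0],
    [[0,0,0],[0,0,0],0]
  ]
}}

```text
time: 34.85
ee_pos: [0.512, -0.2428, 0.0578]
orientation: [0.0, 0.176, 0.984, 0.0]
force: [1.2, 2.6, 2.6]
grip_width: 0.0668
grasp_force: 19.9
```

>>> {"fn": "send_rows", "kwargs": {
  "deltas": [
    [[0,0,1],[0,0,0],0],
    [[0,0,2],[0,0,0],0],
    [[0,0,2],[0,0,0],0],
    [[0,0,2],[0,0,0],0],
    [[0,0,0],[0,0,0],0],
    [[0,0,0],[0,0,0],0]
  ]
}}

```text
time: 35.45
ee_pos: [0.5117, -0.2429, 0.1273]
orientation: [-0.0, 0.176, 0.984, -0.0]
force: [0.0, 0.0, -3.5]
grip_width: 0.067
grasp_force: 19.9
```

>>> {"fn": "send_rows", "kwargs": {
  "deltas": [
    [[0.1,2,0],[0,0,0],0],
    [[0.2,4,0],[0,0,0],0],
    [[0.2,4.9,0],[0,0,0],0],
    [[0.3,4.9,0],[0,0,0],0],
    [[0.3,4.9,0],[0,0,0],0],
    [[0.2,4.9,0],[0,0,0],0],
    [[0.2,3.7,0],[0,0,0],0],
    [[0.1,2,0],[0,0,0],0],
    [[0,0,0],[0,0,0],0],
    [[0,0,-3],[0,0,0],0],
    [[0,0,-2],[0,0,0],0],
    [[0,0,0],[0,0,0],0]
  ]
}}

```text
time: 36.65
ee_pos: [0.5259, 0.0693, 0.0739]
orientation: [-0.003, 0.176, 0.984, -0.001]
force: [-0.3, 0.3, -3.0]
grip_width: 0.0669
grasp_force: 19.9
```

>>> {"fn": "send_rows", "kwargs": {
  "deltas": [
    [[0,0,-1],[0,0,0],0],
    [[0,0,-0.2],[0,0,0],0],
    [[0,0,0],[0,0,0],0],
    [[0,0,0],[0,0,0],0],
    [[0,0,0],[0,0,0],0]
  ]
}}

```text
time: 37.15
ee_pos: [0.5282, 0.0702, 0.0663]
orientation: [0.0, 0.176, 0.984, 0.0]
force: [-0.4, 0.5, -2.6]
grip_width: 0.0671
grasp_force: 19.9
```

Within 0.1 mm of the target in x and y. I'll lower it until it touches.

>>> {"fn": "send_rows", "kwargs": {
  "deltas": [
    [[0,0,-0.2],[0,0,0],0],
    [[0,0,-0.1],[0,0,0],0],
    [[0,0,-0.1],[0,0,0],0],
    [[0,0,0],[0,0,0],0],
    [[0,0,0],[0,0,0],0]
  ]
}}

```text
time: 37.65
ee_pos: [0.528, 0.0702, 0.0619]
orientation: [0.0, 0.176, 0.984, 0.0]
force: [1.2, -0.2, 0.1]
grip_width: 0.067
grasp_force: 19.9
```

>>> {"fn": "send_rows", "kwargs": {
  "deltas": [
    [[0,0,-0.05],[0,0,0],0],
    [[0,0,0],[0,0,0],0],
    [[0,0,0],[0,0,0],0.9],
    [[0,0,0],[0,0,0],0.9],
    [[0,0,0],[0,0,0],0.9],
    [[0,0,0],[0,0,0],0.9],
    [[0,0,1],[0,0,0],0.9],
    [[0,0,3],[0,0,0],0.9],
    [[0,0,4.5],[0,0,0],0.9],
    [[0,0,4.5],[0,0,0],0.9],
    [[0,0,3.8],[0,0,0],0.9],
    [[0,-3,0],[0,0,0],0.9]
  ]
}}

```text
time: 38.85
ee_pos: [0.5293, 0.0417, 0.2359]
orientation: [0.004, 0.175, 0.985, 0.001]
force: [0.7, -0.9, -0.5]
grip_width: 0.0836
grasp_force: 0.0
```

>>> {"fn": "send_rows", "kwargs": {
  "deltas": [
    [[0,-4.9,0],[0,0,0],0.9],
    [[0,-4.9,0],[0,0,0],0.9],
    [[0,-4.9,0],[0,0,0],0.9],
    [[0,-4.9,0],[0,0,0],0.9],
    [[0.1,-4.9,0],[0,0,0],0.9],
    [[0.1,-4.9,0],[0,0,0],0.9],
    [[0.1,-4.9,0],[0,0,0],0.9],
    [[0,-3,0],[0,0,0],0.9],
    [[0,-1.8,0],[0,0,0],0.9],
    [[0,0,-4],[0,0,0],0.9],
    [[0,0,-3],[0,0,0],0.9],
    [[0,0,0],[0,0,0],0.9]
  ]
}}

```text
time: 40.05
ee_pos: [0.5297, -0.3493, 0.1553]
orientation: [-0.003, 0.176, 0.984, 0.001]
force: [-1.2, -0.4, 0.1]
grip_width: 0.0838
grasp_force: 0.0
```

>>> {"fn": "send_rows", "kwargs": {
  "deltas": [
    [[0,0,0],[0,0,0],0.9],
    [[0,0,0],[0,0,0],0.9]
  ]
}}

```text
time: 40.25
ee_pos: [0.5316, -0.3508, 0.1617]
orientation: [0.001, 0.176, 0.984, -0.001]
force: [0.4, -0.2, -0.2]
grip_width: 0.0837
grasp_force: 0.0
```

Bottle: descend to an `ee_pos` z of about 0.061, grasp and lift.

>>> {"fn": "send_rows", "kwargs": {
  "deltas": [
    [[0,0,-4],[0,0,0],0.9],
    [[0,0,-4],[0,0,0],0.9],
    [[0,0,-1.4],[0,0,0],0.9],
    [[0,0,-0.5],[0,0,0],0.9],
    [[0,0,0],[0,0,0],0.9],
    [[0,0,0],[0,0,0],0.9],
    [[0,0,0],[0,0,0],0],
    [[0,0,0],[0,0,0],0],
    [[0,0,0],[0,0,0],0],
    [[0,0,0],[0,0,0],0],
    [[0,0,0],[0,0,0],0],
    [[0,0,0],[0,0,0],0]
  ]
}}

```text
time: 41.45
ee_pos: [0.5311, -0.3509, 0.0605]
orientation: [0.0, 0.176, 0.984, -0.0]
force: [0.1, 0.5, 4.5]
grip_width: 0.0595
grasp_force: 20.0
```

>>> {"fn": "send_rows", "kwargs": {
  "deltas": [
    [[0,0,1],[0,0,0],0],
    [[0,0,2],[0,0,0],0],
    [[0,0,2],[0,0,0],0],
    [[0,0,2],[0,0,0],0],
    [[0,0,0],[0,0,0],0],
    [[0,0,0],[0,0,0],0]
  ]
}}

```text
time: 42.05
ee_pos: [0.5308, -0.3508, 0.1298]
orientation: [0.0, 0.176, 0.984, -0.0]
force: [0.1, 0.1, -3.1]
grip_width: 0.0598
grasp_force: 20.0
```

>>> {"fn": "send_rows", "kwargs": {
  "deltas": [
    [[-0.2,2,0],[0,0,0],0],
    [[-0.3,4,0],[0,0,0],0],
    [[-0.4,4.9,0],[0,0,0],0],
    [[-0.4,4.9,0],[0,0,0],0],
    [[-0.3,4.9,0],[0,0,0],0],
    [[-0.3,4.9,0],[0,0,0],0],
    [[-0.2,3,0],[0,0,0],0],
    [[-0.1,1.9,0],[0,0,0],0],
    [[0,0,0],[0,0,0],0],
    [[0,0,-3],[0,0,0],0],
    [[0,0,-2],[0,0,0],0],
    [[0,0,0],[0,0,0],0]
  ]
}}

```text
time: 43.25
ee_pos: [0.5068, -0.0458, 0.0765]
orientation: [-0.003, 0.176, 0.984, -0.0]
force: [0.1, 0.4, -3.1]
grip_width: 0.0596
grasp_force: 20.0
```

>>> {"fn": "send_rows", "kwargs": {
  "deltas": [
    [[0,0,-1],[0,0,0],0],
    [[0,0,-0.2],[0,0,0],0],
    [[0,0,0],[0,0,0],0],
    [[0,0,0],[0,0,0],0],
    [[0,0,0],[0,0,0],0]
  ]
}}

```text
time: 43.75
ee_pos: [0.5091, -0.0459, 0.0687]
orientation: [0.0, 0.176, 0.984, -0.0]
force: [-0.2, -0.3, -1.3]
grip_width: 0.0594
grasp_force: 20.0
```

>>> {"fn": "send_rows", "kwargs": {
  "deltas": [
    [[0,0,-0.2],[0,0,0],0],
    [[0,0,-0.1],[0,0,0],0],
    [[0,0,-0.1],[0,0,0],0],
    [[0,0,0],[0,0,0],0],
    [[0,0,0],[0,0,0],0]
  ]
}}

```text
time: 44.25
ee_pos: [0.509, -0.0458, 0.0645]
orientation: [0.0, 0.176, 0.984, -0.0]
force: [-0.8, 0.3, 3.6]
grip_width: 0.0598
grasp_force: 20.0
```

>>> {"fn": "send_rows", "kwargs": {
  "deltas": [
    [[0,0,0],[0,0,0],0.9],
    [[0,0,0],[0,0,0],0.9],
    [[0,0,0],[0,0,0],0.9],
    [[0,0,0],[0,0,0],0.9],
    [[0,0,0],[0,0,0],0.9],
    [[0,0,1],[0,0,0],0.9],
    [[0,0,3],[0,0,0],0.9],
    [[0,0,4.5],[0,0,0],0.9],
    [[0,0,4.5],[0,0,0],0.9],
    [[0,0,4],[0,0,0],0.9],
    [[0,0,4],[0,0,0],0.9],
    [[0,0,0],[0,0,0],0.9]
  ]
}}

```text
time: 45.45
ee_pos: [0.51, -0.0459, 0.2807]
orientation: [0.004, 0.176, 0.984, 0.0]
force: [-0.1, -0.4, 0.1]
grip_width: 0.0837
grasp_force: 0.0
```

>>> {"fn": "send_rows", "kwargs": {
  "deltas": [
    [[-1,-3,0],[0,0,0],0.9],
    [[-1,-4.5,0],[0,0,0],0.9],
    [[-1,-4.5,0],[0,0,0],0.9],
    [[-1,-4.5,0],[0,0,0],0.9],
    [[-1,-4.5,0],[0,0,0],0.9],
    [[-1,-4.5,0],[0,0,0],0.9],
    [[-1,-4.5,0],[0,0,0],0.9],
    [[-1,-3,0],[0,0,0],0.9],
    [[0,0,0],[0,0,0],0.9],
    [[0,0,0],[0,0,0],0.9],
    [[0,0,0],[0,0,0],0.9]
  ]
}}

```text
time: 46.55
ee_pos: [0.4291, -0.3751, 0.2743]
orientation: [0.0, 0.176, 0.984, 0.0]
force: [-0.3, 0.6, 0.0]
grip_width: 0.0835
grasp_force: 0.0
```

```bash
python3 - <<'E'
from cell import manip
from h import *
print(manip.state()["ee_pos"])
J={"scene":{"bottle":(250,282,122,180),"pot":(276,308,152,224)},"top":{"bottle":(262,290,193,223),"pot":(218,248,184,216)}}
for n,d in J.items():
  a=cv2.imread(n+"0raw.png");b=manip.read_camera(n)[:,:,::-1].copy()
  for m,(x0,x1,y0,y1) in d.items():
    T=a[y0:y1,x0:x1];S=b[y0-12:y1+12,x0-12:x1+12];k=4
    T=cv2.resize(T,None,fx=k,fy=k,interpolation=cv2.INTER_CUBIC);S=cv2.resize(S,None,fx=k,fy=k,interpolation=cv2.INTER_CUBIC)
    r=cv2.matchTemplate(S,T,cv2.TM_CCOEFF_NORMED);_,v,_,l=cv2.minMaxLoc(r);print(n,m,round(v,3),np.array(l)/k-12)
E
```

```text
[ 0.42909176 -0.37507956  0.27428909]
scene bottle 0.785 [0. 0.]
scene pot 0.959 [0.25 0.  ]
top bottle 0.907 [0.   0.25]
top pot 0.984 [0.   0.25]
```

Both are standing, and both match their starting spots to within about 0.25 px (under 1 mm). I'm handing the job in.

```bash
python3 -c "
from cell import manip
print(manip.finish_job())"
```

```text
the job is handed in; nothing more can be done
None
```

I handed the job in at about 47 s: the tin and baren are in their caddy cells, and the bottle and brush pot are back upright on the tray within about 1 mm of where they started. My first grasp on the bottle slipped off its cone because the fingertips sit about 39 mm higher than the stated `finger_overhang` implies; the bottle did not move, and I corrected for the offset from then on.

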